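Seat the natched pouring collar on a slip-casting mould

ROBOT

A 7-joint arm with a two-finger parallel gripper is mounted at the origin on the work surface. World frame = base frame: x ahead of the robot, y to its left, z up, the work surface at z = 0. Lengths are in mm, angles in rad, forces in N, time in s.
With the tool pointing down it reaches from about 375 to 925 mm from the base axis. Payload 3.1 kg.
Tool frame: the origin (TCP) lies at the very end of the fingers, on their centre line; the grasp point (between the pads) lies 19 mm behind it; z points along the fingers, x is the direction in which the jaws open and shut, and the axes are right-handed (so a half turn about z gives the same grasp; the last joint's range is limited). The gripper opens to 85 mm and grips with 20 to 120 N. Pads are 22 mm wide; open, the fingers measure 114 mm over their backs; the gripper's body (76 mm by 85 mm) begins 54 mm behind the grasp point. The pads swing forward as they close: fully open they stand 13 mm farther back than shut.
Start: joints at [1.207, 0.383, 0.044, 1.598, -0.018, 1.161, -0.05], TCP at [170.762, -627.171, 231.269] pointing down, gripper open.
Joint ranges: [-2.61, 2.61], [-0.41, 2.15], [-1.48, 1.57], [0, 2.5], [-1.57, 4.71], [0.05, 1.97], [-2.85, 2.85]. Speed limits (rad/s): [2.79, 2.79, 3.14, 3.14, 3.14, 3.14, 3.14].

INTERFACE

Orientations are given as a unit quaternion [w, x, y, z].
In Python, from station import manip gives the robot as it stands. The module is installed in compiled form; this text tells all that it offers.
- The arm moves only by the shell command python3 -m creep 'ROWS' [FORCE]. ROWS is text: rows parted by semicolons, each of 7 numbers parted by spaces: the turn, a rotation vector about the tool's x, y, z scaled (see below), then the shift along the tool's x, y, z scaled (see below), then the opening, from 0 (shut) to 1 (fully open). A call has 1 to 20 rows; each row is the pose to reach, as a shift and turn from the pose commanded when the call began, along the tool's axes at that moment, turning the shorter way round; what a row does not reach only later rows make up. The controller multiplies each number of a shift by 50 cm and each number of a turn by 2 pi rad. A row lasts 1/12 s, in which the tool goes at most 41.7 mm and 7.16 degrees, less where a joint would pass 70% of its speed; a pose out of reach is approached as far as the arm can. A call with a number of a shift or a turn outside -1 to 1 is refused whole. A call with a gripper value outside its range is refused whole. The fingers move at their own pace and stop on an object; FORCE is the grip in N (left out, the last holds). Time passes only in rows, so rows that repeat a pose let the fingers close. It gives the time, the measured TCP pose, the force and the opening at its end, in the units of the state.
- manip.get_state(): the state, without advancing time (a new reading comes with each control period).
- manip.grab_frame(name): name is "scene" or "top" or "wrist"; returns a dict with "image" (420x560x3 uint8, red, green, blue), "intrinsics" (3x3 intrinsics, pixels), "eye" and "rotation" of the camera in the world. Camera axes: x right, y up, looking along -z (the intrinsics and any distortion apply to the point x, -y, -z); pixel columns grow to the right and rows downward; lengths in mm; the calibration is good to about 2 mm. A picture is of the moment at which its call begins. There is no depth.
- manip.sign_off(): hands the job in, once; it reports no verdict.
The state is a dict: "time_s": time; "joint_positions": joint angles; "dq": joint speeds; "joint_efforts": joint torques, N m; "tool_pos": TCP position; "tcp_rot": TCP orientation; "wrist_force": force on the tool from outside, world axes, zero at the start; "ft_torque": the same for the moment, N m; "width": finger opening in mm.
Only numpy, scipy, OpenCV 4.12 (cv2) and the standard library are available. Lean on these libraries where they do the work, as an engineer would, in place of code of your own. Each camera call takes 0.05 s, during which the arm holds its last target.

TASK

Fit the pouring collar to the strapped round plaster mould that stands on the banding wheel: take it off the sloping drying board, lower it neck up into the recess in the mould's top, and turn and shuffle it there, without forcing it, until its three natches drop into their sockets and the flange lies fully home, flush with the mould's top. Let go of it, and leave the stopper and everything else on the bench where it is.

Things in the scene. Friction and masses are not known exactly. Their poses are not given: they have to be found in the camera images.
- collar_neck (a point): Pouring collar, white plaster, about 0.28 kg: round flange 100 mm across, 16 mm thick, with a round neck 58 mm across, 44 mm tall, topped by a shallow funnel. Grip the outside of the neck. Point on the axis, half-way up the neck, 22 mm above the flange's top face, 38 mm above its underside. z: from flange to neck. At the start it lies on the board, neck outwards, its axis leaning 30 degrees.
- collar: The same collar, origin at the middle of the flange's underside. Below it stand three natches (blunt cones 10 mm tall, 16 mm wide at the root, 12 mm at the tip) on a circle of 36 mm radius, 120 degrees apart, one on the +y side. On the board the collar rests on its natches, against the lip.
- seat (a point): Middle of the floor of the recess in the mould's top, on the wheel's axis; z up. Recess: round, 106 mm across, 16 mm deep (3 mm play round the flange). In its floor: a small pouring hole in the middle and three sockets 19 mm wide, 12 mm deep, on a circle of 36 mm radius, 120 degrees apart. Their direction is NOT given by these axes: see it or feel it; any of the three ways round is right.
- wheel: Banding wheel (turntable), origin on the bench under its axis, with a 190 mm head and on it the strapped white plaster mould, 150 mm across, top face 175 mm above the bench. It has stopped at any angle; stiff, it stays put under less than about 1 N m. With natches off the sockets the collar stands 10 mm proud; home, its neck point is 38 mm above the recess floor.
- rack: Sloping drying board, 260 mm wide, 165 mm long, at 30 degrees on a wooden stand, with a lip 24 mm high along its lower edge. Origin on the bench under it; x points up the slope (the lip is 70 mm from the origin on the -x side, the board there 30 mm above the bench), y along the lip. Collar and stopper lie on it against the lip, 120 mm apart, either one on the left.
- stopper: Bystander on the drying board beside the collar: a plain solid plaster stopper, a disc 89 mm in diameter and 20 mm thick with a knob 40 mm wide and 24 mm tall, no funnel and no natches. Origin at the middle of its underside, z its axis.
- bottle: Bystander: a raw grey clay bottle, round belly 76 mm in diameter, 94 mm tall, upright on the bench between the drying board and the wheel. Origin at the middle of its foot.
- bowl: Bystander: a glazed bowl 120 mm wide, 50 mm tall. Origin at the middle of its foot.
- jug: Bystander: a grey plastic slip jug, 100 mm in diameter, 130 mm tall, with a handle. Origin at the middle of its foot.
- brush: Bystander: a brush lying on the bench. Origin at the middle of its underside.
- block: Bystander: a small white plaster block mould, 100 x 75 x 50 mm. Origin at the middle of its underside.
- scraper: Bystander: a flat wooden rib, 110 x 50 x 6 mm, lying on the bench. Origin at the middle of its underside.
Mind the look-alikes: they are no part of the job. Leave any orange or yellow look-alike of the collar alone.

How it is judged (in metres and radians):
At the end, for the whole second after the job is handed in: The collar sits neck up, fully home in the mould's recess: its neck point 38 mm above the recess floor (34 to 41 mm), within 5 mm of the wheel's axis, upright within 0.04 rad, released; the stopper is still on the drying board and every bystander is within 40 mm of where it was (horizontal distance between collar_neck and seat below 0.005 m and z of collar_neck in the frame of seat between 0.034 and 0.041 m and angle between collar_neck's own z axis and vertical below 0.04 rad and distance of each of stopper, bottle, bowl, jug, brush, block, scraper from where it was at the start of the episode below 0.04 m); the robot touches nothing.
It fails at once if the stopper or another bystander is pushed more than 40 mm from its place (distance of any of stopper, bottle, bowl, jug, brush, block, scraper from where it was at the start of the episode above 0.04 m).
It fails at once if the mould is forced or struck with the collar (more than 200 N) (contact force between collar and wheel above 200 N).
It also fails if it takes over 72 s, if anything falls off the work surface, if the arm or the gripper's body presses on something with over 40 N, if the wrist force passes 120 N, or if a joint passes its speed limit or range.

## Working session

There is one attempt and no reset: what is moved stays moved. The work goes in short steps, Python scripts to look and compute and a shell command to move; the robot and the scene stay as the last step left them, time stands still between calls to the robot, and variables do not carry over. Pictures are saved under pics/ and viewed, and the job is handed in when it is done.

```bash
mkdir -p pics; ls; python3 - <<'E'
from station import manip
import cv2,json
s=manip.get_state(); print(s)
for n in ["scene","top","wrist"]:
    f=manip.grab_frame(n); cv2.imwrite(f"pics/{n}0.png",f["image"][:,:,::-1]); print(n,f["intrinsics"],f["eye"],f["rotation"],[k for k in f])
E
```

```text
pics
{'time_s': 0.0, 'joint_positions': array([ 1.20720772,  0.38387374,  0.04382302,  1.59958383, -0.01790217,
        1.16120114, -0.04990821]), 'dq': array([ 3.54471462e-04,  7.67470031e-04,  2.17627197e-03, -1.05886741e-03,
       -2.92407175e-05,  1.53545259e-03, -3.97303701e-05]), 'joint_efforts': array([-5.35287709e-04, -4.33458245e+01,  1.02409936e+00, -2.49514872e+01,
        1.05217463e-02,  1.12365698e-02,  8.73180824e-06]), 'tool_pos': array([ 170.4869865 , -626.25828411,  229.85740657]), 'tcp_rot': array([-7.55286729e-04,  7.94589778e-01, -6.07145203e-01, -1.10307278e-03]), 'wrist_force': array([0.77973168, 1.47133407, 0.09080342]), 'ft_torque': array([0.03138656, 0.00696212, 0.03927187]), 'width': 85.53203167819098}
scene [[441.97301656   0.         280.87333307]
 [  0.         441.97301656 216.18512463]
 [  0.           0.           1.        ]] [1413.34244046 -769.79916617 1012.29639893] [0.81103084 0.40005761 0.19530325 0.3795254 ] ['image', 'intrinsics', 'eye', 'rotation']
top [[530.57850205   0.         279.32048068]
 [  0.         530.57850205 198.23105771]
 [  0.           0.           1.        ]] [ 332.74234917  -40.4403338  1803.99216443] [ 0.71263384  0.04873342 -0.03829699 -0.69879281] ['image', 'intrinsics', 'eye', 'rotation']
wrist [[318.10737151   0.         283.41391304]
 [  0.         318.10737151 202.48165849]
 [  0.           0.           1.        ]] [ 240.45223585 -606.60646085  373.26714916] [ 0.78641209 -0.11354521  0.08827096 -0.60072602] ['image', 'intrinsics', 'eye', 'rotation']
```

View pics/scene0.png

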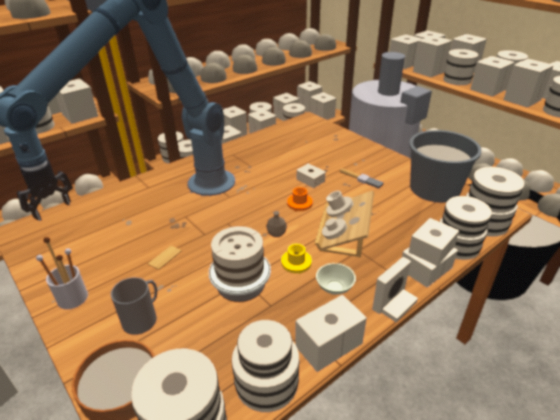

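View pics/top0.png

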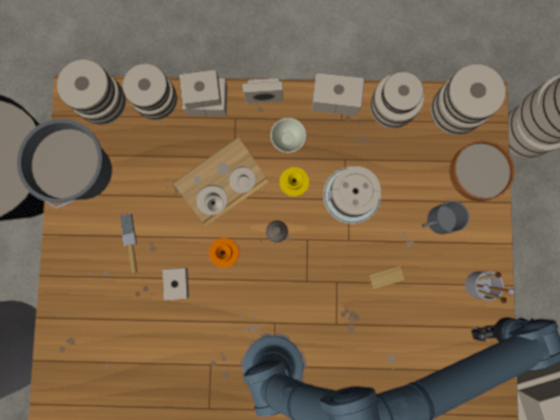

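View pics/wrist0.png

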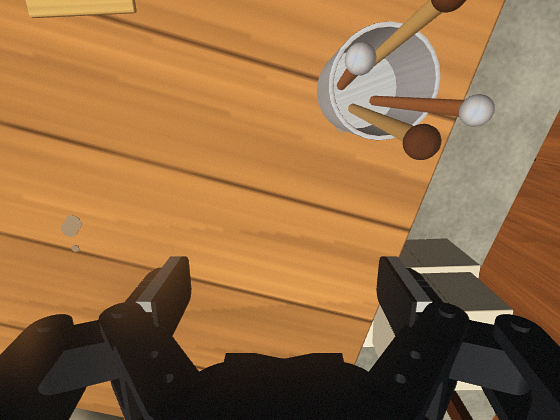

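```bash
cat > h.py <<'E'
from station import manip
import cv2,numpy as np,pickle
from scipy.spatial.transform import Rotation as R
def RQ(q): return R.from_quat([q[1],q[2],q[3],q[0]])
def grab(n,tag,crop=None,k=1):
    f=manip.grab_frame(n); pickle.dump(f,open(f"pics/{tag}.pkl","wb"))
    cv2.imwrite(f"pics/{tag}.png",f["image"][:,:,::-1]); 
    return f
def load(tag): return pickle.load(open(f"pics/{tag}.pkl","rb"))
def crop(f,name,x0,y0,x1,y1,k):
    im=f["image"][y0:y1,x0:x1,::-1]; im=cv2.resize(im,None,fx=k,fy=k,interpolation=cv2.INTER_CUBIC); cv2.imwrite(f"pics/{name}.png",im)
def ray(f,u,v):
    K=f["intrinsics"]; d=np.array([(u-K[0,2])/K[0,0],-(v-K[1,2])/K[1,1],-1.]); return np.array(f["eye"]),RQ(f["rotation"]).apply(d)
def onz(f,u,v,z):
    e,d=ray(f,u,v); return e+d*(z-e[2])/d[2]
def proj(f,P):
    K=f["intrinsics"]; c=RQ(f["rotation"]).inv().apply(np.asarray(P,float)-f["eye"]); 
    c=np.atleast_2d(c); return np.c_[K[0,2]+K[0,0]*c[:,0]/-c[:,2],K[1,2]-K[1,1]*c[:,1]/-c[:,2]]
def tri(fs,uvs):
    A=np.zeros((3,3));b=np.zeros(3)
    for f,(u,v) in zip(fs,uvs):
        e,d=ray(f,u,v);d/=np.linalg.norm(d);M=np.eye(3)-np.outer(d,d);A+=M;b+=M@e
    p=np.linalg.solve(A,b); return p,[proj(f,p)[0]-np.array(uv) for f,uv in zip(fs,uvs)]
E
python3 - <<'E'
from h import *
t=grab("top","t0");s=grab("scene","s0")
crop(t,"tc",160,120,400,280,3.3)
crop(s,"sc",190,160,400,310,3.8)
E
```

```text
(no output)
```

View pics/tc.png

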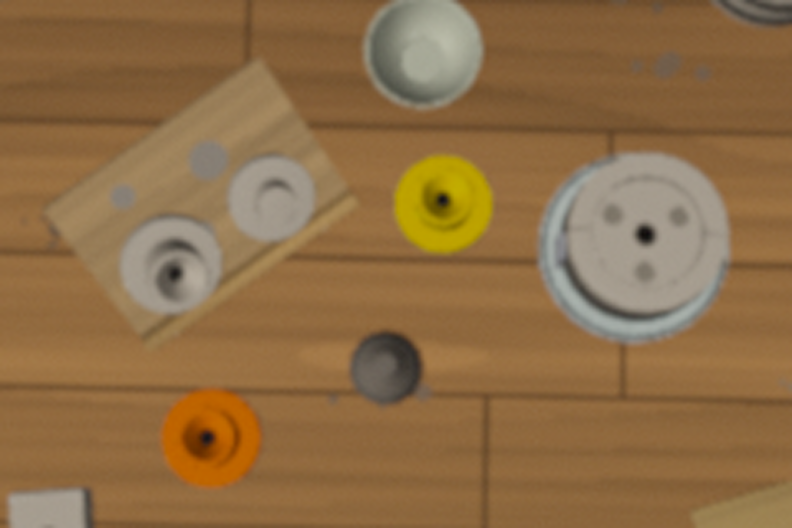

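View pics/sc.png

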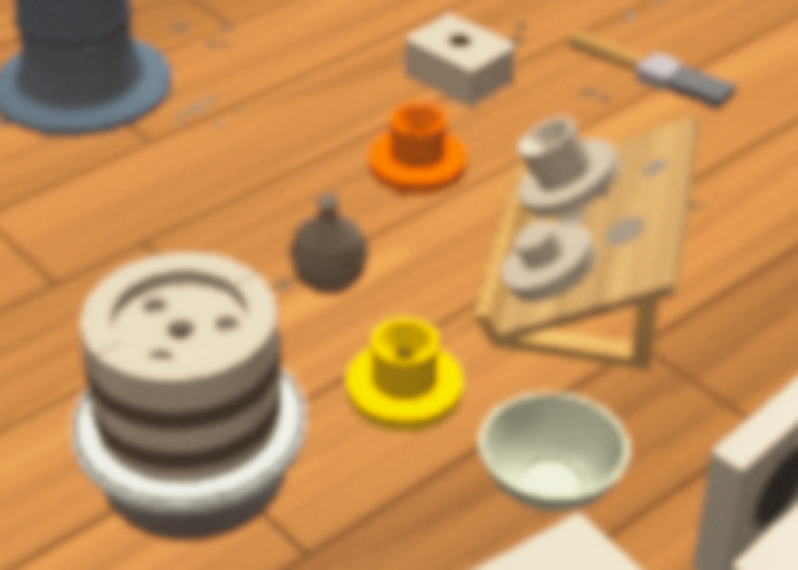

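```bash
python3 - <<'E'
from h import *
t=load("t0");s=load("s0")
T=lambda a,b:(160+(a+.5)/3.3-.5,120+(b+.5)/3.3-.5)
S=lambda a,b:(190+(a+.5)/3.8-.5,160+(b+.5)/3.8-.5)
print("hole",onz(t,*T(645,234),159),onz(s,*S(180,329),159),tri([t,s],[T(645,234),S(180,329)]))
for a,b in [(613,214),(679,216),(645,271)]: print("sock top",onz(t,*T(a,b),159))
for a,b in [(154,305),(227,323),(160,354)]: print("sock sc",onz(s,*S(a,b),159))
# mould top circle: extents in top crop
print("top face ctr",onz(t,*T(648,232),175))
# board corners upper
for a,b in [(262,60),(45,212)]: print("upper",onz(t,*T(a,b),112.5))
for a,b in [(150,347),(357,200)]: print("lip",onz(t,*T(a,b),40))
for a,b in [(698,118),(672,292)]: print("upper sc",onz(s,*S(a,b),112.5))
for a,b in [(497,335),(478,312)]: print("lip sc",onz(s,*S(a,b),35))
print("neck top", tri([t,s],[T(175,272),S(549,137)]))
E
```

```text
hole [ 564.7174561  -250.25750585  159.        ] [ 565.40559944 -253.20915787  159.        ] (array([ 564.38199857, -251.35408474,  157.36329168]), [array([0.28396648, 0.18459359]), array([ 0.35838431, -0.02229455])])
sock top [ 583.30088757 -219.92037253  159.        ]
sock top [ 582.53465833 -282.36017794  159.        ]
sock top [ 529.44888418 -250.36025169  159.        ]
sock sc [ 528.45404855 -252.3233991   159.        ]
sock sc [ 583.25727722 -221.23997896  159.        ]
sock sc [ 579.3310163  -281.44892938  159.        ]
top face ctr [ 564.40632241 -251.01812362  175.        ]
upper [737.90550556 122.15113957 112.5       ]
upper [582.13622915 330.38038471 112.5       ]
lip [456.89429651 233.62266332  40.        ]
lip [611.06136069  27.78950194  40.        ]
upper sc [587.986223  329.6723364 112.5      ]
upper sc [746.62091133 115.19273348 112.5       ]
lip sc [629.59239504  30.17627641  35.        ]
lip sc [596.01822943  38.72380718  35.        ]
neck top (array([523.12213475, 197.97273454, 116.00322562]), [array([0.67604801, 0.59682596]), array([ 0.80419912, -0.12304472])])
```

```bash
cat >> h.py <<'E'
def fr(z,x):
    z=np.array(z,float);z/=np.linalg.norm(z);x=np.array(x,float);x-=z*(x@z);x/=np.linalg.norm(x);return np.c_[x,np.cross(z,x),z]
def plan(p,M):
    s=manip.get_state(); R0=RQ(s["tcp_rot"]); dp=R0.inv().apply(np.array(p)-s["tool_pos"])
    rv=(R0.inv()*R.from_matrix(M)).as_rotvec()
    print("ROW",np.round(rv/2/np.pi,4),np.round(dp/500,4),"mm",np.round(np.linalg.norm(dp),1),"deg",np.round(np.degrees(np.linalg.norm(rv)),1))
def st():
    s=manip.get_state(); print("t",round(s["time_s"],2),"p",np.round(s["tool_pos"],1),"\nR",np.round(RQ(s["tcp_rot"]).as_matrix().T,3).tolist(),"F",np.round(s["wrist_force"],1),"M",np.round(s["ft_torque"],2),"w",round(s["width"],1),"q",np.round(s["joint_positions"],2))
E
python3 - <<'E'
from h import *
f=manip.grab_frame("wrist"); s=manip.get_state(); R0=RQ(s["tcp_rot"])
print("cam in tool",R0.inv().apply(f["eye"]-s["tool_pos"]),"view",R0.inv().apply(RQ(f["rotation"]).apply([0,0,-1])))
a=np.radians(-24)
# waypoint A: radial x
M=fr([0,0,-1],[np.cos(a),np.sin(a),0]); print(M)
plan([500,-225,420],M)
E
```

```text
cam in tool [  -1.08336997  -72.62393226 -143.10299802] view [-3.23906336e-04  2.84601494e-01  9.58645860e-01]
[[ 0.91354546 -0.40673664  0.        ]
 [-0.40673664 -0.91354546  0.        ]
 [ 0.         -0.         -1.        ]]
ROW [-1.00e-04  1.00e-04 -1.41e-01] [-0.6028 -0.8466 -0.3779] mm 552.9 deg 50.8
```

```bash
python3 -m creep '0 0 0 0 0 -0.38 1; 0 0 0 0 0 -0.38 1;0 0 0 0 0 -0.38 1;0 0 0 0 0 -0.38 1;0 0 -0.141 -0.56 -0.928 -0.38 1;0 0 -0.141 -0.56 -0.928 -0.38 1;0 0 -0.141 -0.56 -0.928 -0.38 1;0 0 -0.141 -0.56 -0.928 -0.38 1;0 0 -0.141 -0.56 -0.928 -0.38 1;0 0 -0.141 -0.56 -0.928 -0.38 1;0 0 -0.141 -0.56 -0.928 -0.38 1;0 0 -0.141 -0.56 -0.928 -0.38 1;0 0 -0.141 -0.56 -0.928 -0.38 1;0 0 -0.141 -0.56 -0.928 -0.38 1;0 0 -0.141 -0.56 -0.928 -0.38 1;0 0 -0.141 -0.56 -0.928 -0.38 1;0 0 -0.141 -0.56 -0.928 -0.38 1;0 0 -0.141 -0.56 -0.928 -0.38 1;0 0 -0.141 -0.56 -0.928 -0.38 1;0 0 -0.141 -0.56 -0.928 -0.38 1'
python3 - <<'E'
from h import *
grab("wrist","w1"); st()
E
```

```text
time_s: 1.97
tool_pos: [544.8, -235.3, 421.0]
tcp_rot: [0.0, 0.978, -0.208, -0.0]
wrist_force: [-0.2, -1.7, 0.5]
width: 85.2
t 2.02 p [ 544.1 -236.7  421. ] 
R [[0.913, -0.409, -0.001], [-0.409, -0.913, 0.001], [-0.001, -0.001, -1.0]] F [0.1 0.  0.5] M [-0.03  0.02 -0.01] w 85.3 q [ 0.67  0.2  -0.39  1.45  0.08  1.5  -0.14]
```

View pics/w1.png

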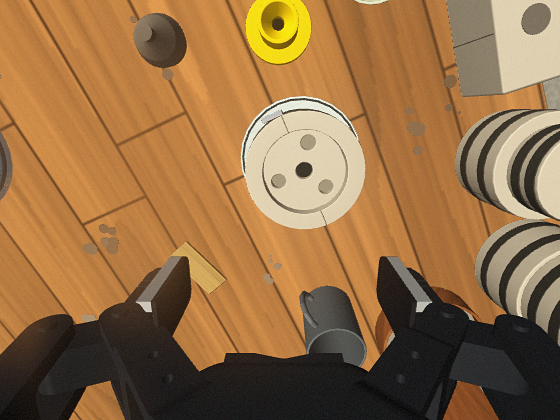

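```bash
python3 - <<'E'
from h import *
crop(load("w1"),"w1c",235,90,375,235,4)
E
```

```text
(no output)
```

View pics/w1c.png

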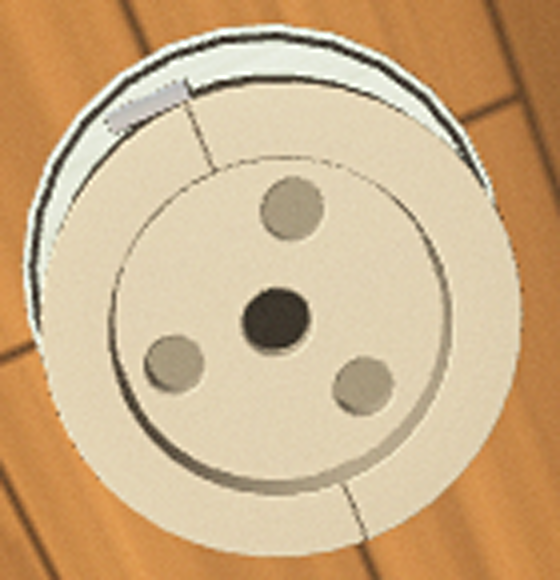

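```bash
python3 - <<'E'
from h import *
w=load("w1"); C=lambda a,b:(235+(a+.5)/4-.5,90+(b+.5)/4-.5)
print("hole",onz(w,*C(276,320.5),159))
P=[onz(w,*C(a,b),159) for a,b in [(292.5,208.5),(174.5,364),(363.5,386)]]
c=np.mean(P,0); print("mean",c)
for p in P: print(p, np.linalg.norm(p-c), np.degrees(np.arctan2(*(p-c)[[1,0]])))
# triangulate hole w top/scene
t=load("t0");s=load("s0")
print(tri([w,t,s],[C(276,320.5),(160+645.5/3.3-.5,120+234.5/3.3-.5),(190+180.5/3.8-.5,160+329.5/3.8-.5)]))
# recess rim
for z,pts in [(175,[(109,318),(452,325),(280,156),(275,495)])]:
  q=np.array([onz(w,*C(*p),z) for p in pts]); print(q, np.linalg.norm(q[0]-q[1]),np.linalg.norm(q[2]-q[3]))
q=np.array([onz(w,*C(*p),175) for p in [(38,320),(522,320),(275,73),(280,556)]]);print(q.mean(0),np.linalg.norm(q[0]-q[1]),np.linalg.norm(q[2]-q[3]))
E
```

```text
hole [ 566.82591789 -248.61779903  159.        ]
mean [ 567.01071832 -248.84358467  159.        ]
[ 585.46476134 -217.88507238  159.        ] 36.04138158970286 59.20127564697885
[ 531.03354047 -248.39402759  159.        ] 35.97998648499859 179.28409108176433
[ 584.53385315 -280.25165403  159.        ] 35.965637422933334 -60.84205507550614
(array([ 565.20458096, -250.61254319,  157.03724452]), [array([-0.64393137,  1.60545867]), array([ 0.03373458, -0.06599376]), array([0.73342982, 0.09419942])])
[[ 520.18929314 -223.69801281  175.        ]
 [ 616.42128725 -268.90721608  175.        ]
 [ 587.58679905 -200.11569138  175.        ]
 [ 544.60955277 -297.77850511  175.        ]] 106.32247527827974 106.70083824531535
[ 567.500727   -246.75932314  175.        ] 149.8866061104116 151.55850753255484
```

```bash
python3 - <<'E'
from h import *
a=np.radians(36.8); d=np.array([np.cos(a),np.sin(a),0]); n=-.5*d+np.array([0,0,.8660254]); u=.8660254*d+np.array([0,0,.5])
neck=np.array([531.9,204.6,97]); M=fr(-n,u); print(M.T)
print("bottle",onz(load("t0"),277,231,47))
plan(neck+150*n,M)
E
```

```text
[[ 6.93453708e-01  5.18769653e-01  5.00000002e-01]
 [ 5.99023599e-01 -8.00731371e-01  2.77555756e-17]
 [ 4.00365687e-01  2.99511800e-01 -8.66025403e-01]]
bottle [440.50051253  -6.77742564  47.        ]
ROW [ 0.0444  0.0754 -0.1652] [-0.4556 -0.6648  0.3876] mm 447.2 deg 67.3
```

```bash
python3 -m creep '0.0444 0.0754 -0.1652 -0.4556 -0.6648 0.3876 1;0.0444 0.0754 -0.1652 -0.4556 -0.6648 0.3876 1;0.0444 0.0754 -0.1652 -0.4556 -0.6648 0.3876 1;0.0444 0.0754 -0.1652 -0.4556 -0.6648 0.3876 1;0.0444 0.0754 -0.1652 -0.4556 -0.6648 0.3876 1;0.0444 0.0754 -0.1652 -0.4556 -0.6648 0.3876 1;0.0444 0.0754 -0.1652 -0.4556 -0.6648 0.3876 1;0.0444 0.0754 -0.1652 -0.4556 -0.6648 0.3876 1;0.0444 0.0754 -0.1652 -0.4556 -0.6648 0.3876 1;0.0444 0.0754 -0.1652 -0.4556 -0.6648 0.3876 1;0.0444 0.0754 -0.1652 -0.4556 -0.6648 0.3876 1;0.0444 0.0754 -0.1652 -0.4556 -0.6648 0.3876 1;0.0444 0.0754 -0.1652 -0.4556 -0.6648 0.3876 1;0.0444 0.0754 -0.1652 -0.4556 -0.6648 0.3876 1;0.0444 0.0754 -0.1652 -0.4556 -0.6648 0.3876 1;0.0444 0.0754 -0.1652 -0.4556 -0.6648 0.3876 1'
python3 - <<'E'
from h import *
st(); f=grab("wrist","w2"); st()
E
```

```text
time_s: 3.35
tool_pos: [473.5, 159.3, 228.5]
tcp_rot: [-0.082, 0.916, 0.304, 0.247]
wrist_force: [0.1, -0.7, -0.5]
width: 85.2
t 3.35 p [473.5 159.3 228.5] 
R [[0.693, 0.517, 0.502], [0.598, -0.802, 0.001], [0.403, 0.3, -0.865]] F [ 0.1 -0.7 -0.5] M [-0.28  0.43  0.05] w 85.2 q [ 0.42 -0.16 -0.65  2.28 -0.56  0.55  0.81]
t 3.4 p [473.2 159.6 228.3] 
R [[0.693, 0.517, 0.502], [0.598, -0.801, 0.0], [0.403, 0.3, -0.865]] F [-0.   0.2 -0.4] M [-0.35  0.39  0.03] w 85.7 q [ 0.42 -0.16 -0.65  2.28 -0.56  0.55  0.81]
```

View pics/w2.png

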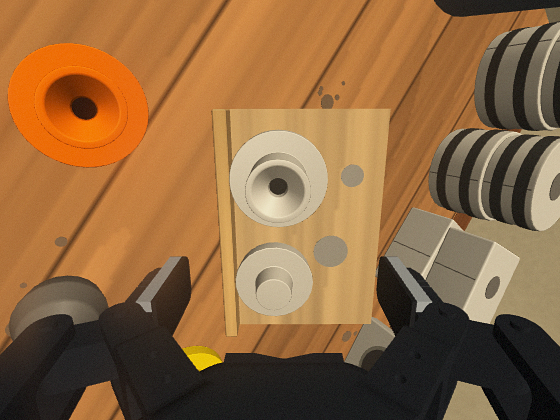

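```bash
python3 - <<'E'
from h import *
crop(load("w2"),"w2c",205,95,400,345,3)
crop(load("w2"),"w2d",220,120,340,240,5)
E
```

```text
(no output)
```

View pics/w2d.png

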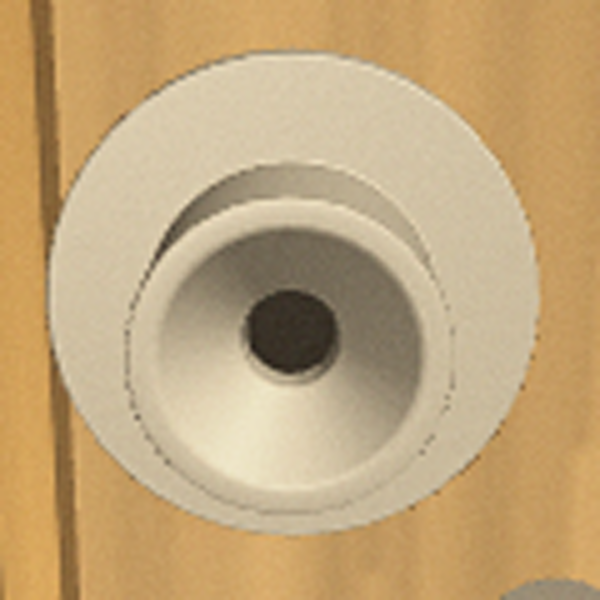

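```bash
python3 - <<'E'
from h import *
t=load("t0");s=load("s0");w=load("w2"); C=lambda a,b:(220+(a+.5)/5-.5,120+(b+.5)/5-.5)
T=lambda a,b:(160+(a+.5)/3.3-.5,120+(b+.5)/3.3-.5)
S=lambda a,b:(190+(a+.5)/3.8-.5,160+(b+.5)/3.8-.5)
def depth(f,u,v,L):
    e,d=ray(f,u,v); return e+d*L
a=depth(w,*C(290.5,355.5),280.5); b=depth(w,*C(293.5,293),322.6); print("necktop",a,"flangetop",b,"axis",(a-b)/np.linalg.norm(a-b),np.linalg.norm(a-b))
print(tri([w,t,s],[C(290.5,355.5),T(175,272),S(549,137)]))
print(tri([w,t],[C(290.5,355.5),T(175,272)]))
for z in (112,114,116,118): print(z,onz(w,*C(290.5,355.5),z))
# flange top centre in top crop: left 120 right 222 top 213 bottom 314
for z in (76,78,80): print(z,onz(w,*C(293.5,293),z), onz(t,*T(171,263.5),z))
# wrist: lip direction, board edges in image
for z,(u,v) in [(30,(214,109)),(30,(230,335)),(112,(390,109)),(112,(369,324))]: print(onz(w,u,v,z))
E
```

```text
necktop [520.48466144 198.4557203  115.08640968] flangetop [537.35035579 213.00366961  76.62870699] axis [-0.37949919 -0.32734703  0.86534634] 44.44197758008227
(array([522.22885111, 198.59499848, 114.47117767]), [array([1.1251593 , 0.65604805]), array([0.53807558, 0.92424189]), array([0.72409942, 0.0590099 ])])
(array([525.94777814, 200.39832819, 106.6730268 ]), [array([ 0.80691203, -0.95129224]), array([0.3530936, 0.0444428])])
112 [522.41160341 198.75082299 112.        ]
114 [521.16294094 198.55959582 114.        ]
116 [519.91427846 198.36836865 116.        ]
118 [518.66561599 198.17714148 118.        ]
76 [537.7265913  213.08856218  76.        ] [538.00772734 210.21417701  76.        ]
78 [536.52973642 212.8185077   78.        ] [537.7701506  209.92406631  78.        ]
80 [535.33288154 212.54845322  80.        ] [537.53257385 209.63395561  80.        ]
[459.1285289  238.55369543  30.        ]
[624.05402274  22.75621089  30.        ]
[587.51991065 334.27810702 112.        ]
[741.69209125 124.02108009 112.        ]
```

View pics/w2c.png

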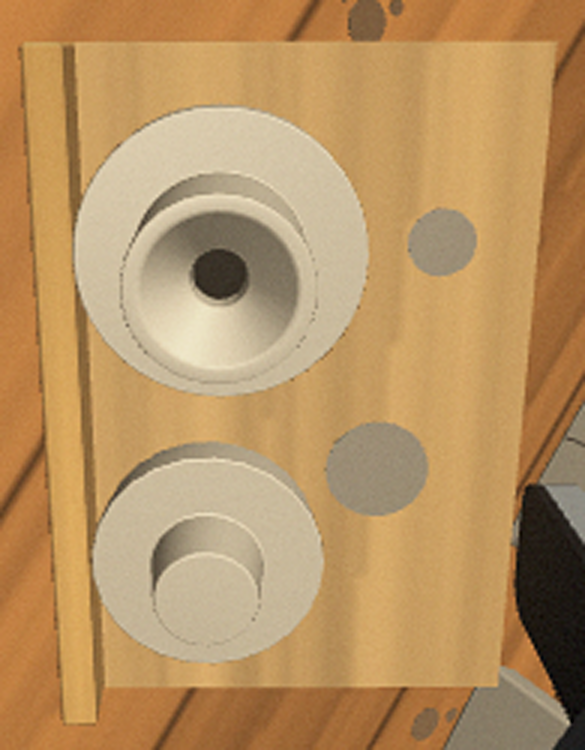

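```bash
python3 - <<'E'
from h import *
a=np.radians(36.5); d=np.array([np.cos(a),np.sin(a),0]); n=-.5*d+np.array([0,0,.8660254]); u=.8660254*d+np.array([0,0,.5])
neck=np.array([521.3,198.6,115])-22*n; M=fr(-n,u); print(neck)
plan(neck+50*n,M); plan(neck-14*n,M)
E
```

```text
[530.14242547 205.14305065  95.9474412 ]
ROW [-0.0003 -0.0004  0.0006] [-0.0067 -0.0052  0.2022] mm 101.2 deg 0.3
ROW [-0.0003 -0.0004  0.0006] [-0.007  -0.005   0.3302] mm 165.1 deg 0.3
```

```bash
python3 -m creep '0 0 0 -0.007 -0.005 0.08 1;0 0 0 -0.007 -0.005 0.15 1;0 0 0 -0.007 -0.005 0.20 1;0 0 0 -0.007 -0.005 0.24 1;0 0 0 -0.007 -0.005 0.27 1;0 0 0 -0.007 -0.005 0.30 1;0 0 0 -0.007 -0.005 0.32 1;0 0 0 -0.007 -0.005 0.33 1;0 0 0 -0.007 -0.005 0.33 1'
python3 - <<'E'
from h import *
st(); f=grab("wrist","w3"); grab("scene","s3"); crop(load("s3"),"s3c",270,150,410,290,4)
E
```

```text
time_s: 4.15
tool_pos: [534.5, 210.6, 82.0]
tcp_rot: [-0.082, 0.916, 0.305, 0.245]
wrist_force: [-0.6, -0.0, -0.3]
width: 85.8
t 4.15 p [534.5 210.6  82. ] 
R [[0.693, 0.519, 0.5], [0.6, -0.8, -0.001], [0.399, 0.301, -0.866]] F [-0.6 -0.  -0.3] M [-0.28  0.43  0.01] w 85.8 q [ 0.09  0.3  -0.5   2.24 -0.03  0.13  0.32]
```

View pics/w3.png

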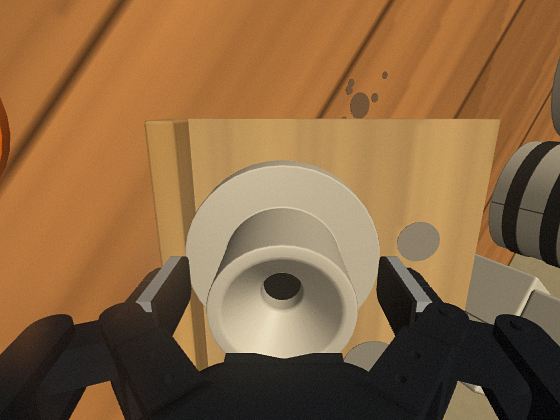

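View pics/s3c.png

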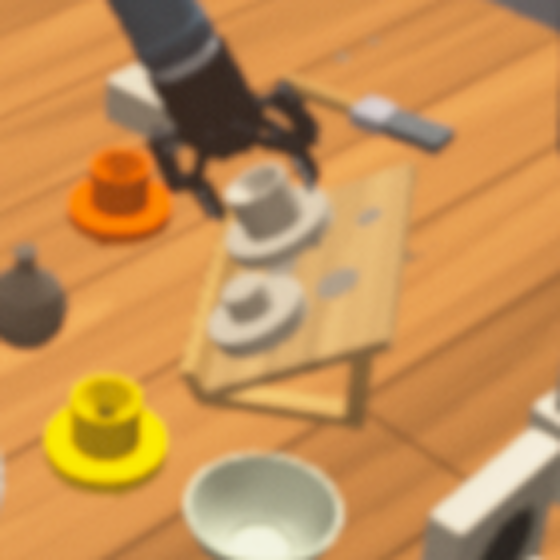

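```bash
python3 - <<'E'
from h import *
w=load("w3"); s=manip.get_state(); R0=RQ(s["tcp_rot"])
for q in ([0,0,-36],[29,0,-36],[-29,0,-36],[0,-29,-36],[0,29,-36],[0,-50,8],[50,0,8],[-50,0,8]): print(q,proj(w,s["tool_pos"]+R0.apply(q)))
crop(w,"w3c",170,150,400,365,3.4)
E
```

```text
[0, 0, -36] [[283.05998222 306.84028651]]
[29, 0, -36] [[358.30125407 306.84273962]]
[-29, 0, -36] [[207.84478932 306.83783424]]
[0, -29, -36] [[283.00147145 237.0649738 ]]
[0, 29, -36] [[283.11110214 367.80184489]]
[0, -50, 8] [[283.14230612 159.71706042]]
[50, 0, 8] [[379.73829677 255.91460243]]
[-50, 0, 8] [[186.71500588 255.93095438]]
```

View pics/w3c.png

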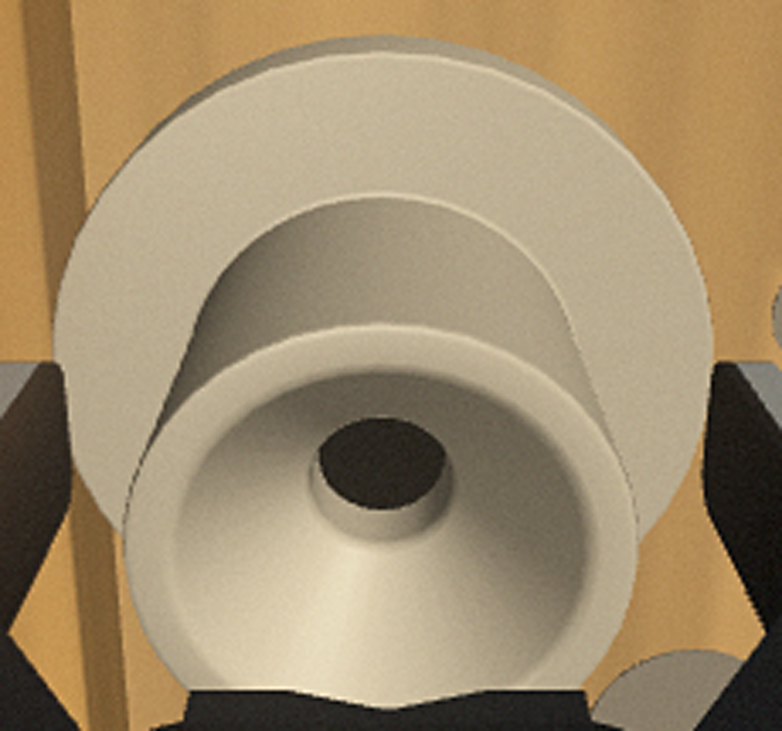

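```bash
python3 -m creep '0 0 0 0 0.005 0 1;0 0 0 0 0.005 0 1;0 0 0 0 0.005 0 0;0 0 0 0 0.005 0 0;0 0 0 0 0.005 0 0;0 0 0 0 0.005 0 0;0 0 0 0 0.005 0 0;0 0 0 0 0.005 0 0;0 0 0 0 0.005 0 0;0 0 0 0 0.005 0 0' 45
python3 - <<'E'
from h import *
st(); f=grab("wrist","w4");crop(f,"w4c",130,130,430,380,2.6)
E
```

```text
time_s: 5.08
tool_pos: [535.6, 208.5, 83.4]
tcp_rot: [-0.082, 0.916, 0.306, 0.246]
wrist_force: [-4.2, -2.7, 7.1]
width: 57.1
t 5.08 p [535.6 208.5  83.4] 
R [[0.692, 0.52, 0.501], [0.6, -0.8, 0.0], [0.401, 0.3, -0.866]] F [-4.2 -2.7  7.1] M [-0.37  0.62 -0.05] w 57.1 q [ 0.11  0.3  -0.51  2.24 -0.03  0.13  0.32]
```

View pics/w4c.png

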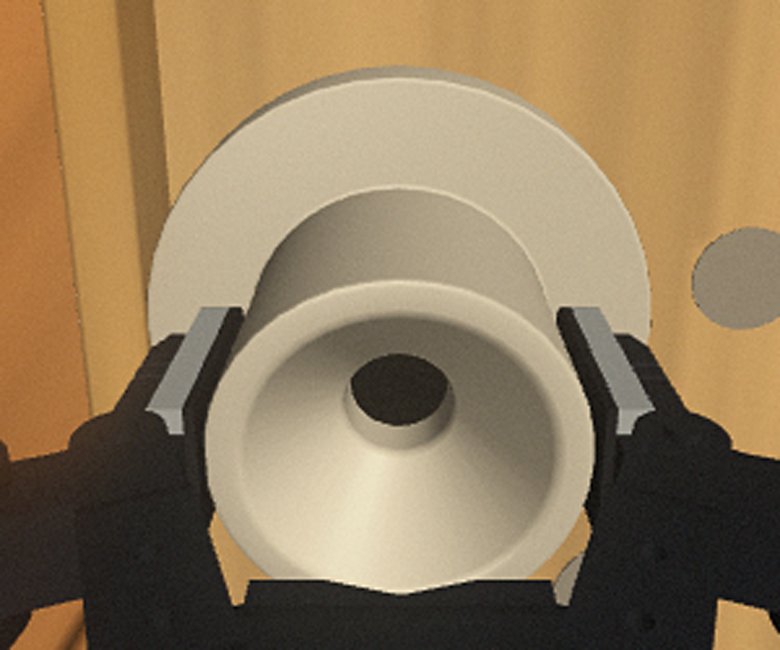

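```bash
python3 -m creep '0 0 0 0 0 -0.02 0;0 0 0 0 0 -0.05 0;0 0 0 0 0 -0.1 0;0 0 0 0 0 -0.16 0;0 0 0 0 0 -0.24 0;0 0 0 0 0 -0.3 0;0 0 0 0 0 -0.3 0'
python3 - <<'E'
from h import *
st(); f=grab("wrist","w5");crop(f,"w5c",130,130,430,380,2.6)
th=np.radians(20)
plan([500,150,400],fr([0,0,-1],[np.cos(th),np.sin(th),0]))
E
```

```text
time_s: 5.72
tool_pos: [477.1, 162.2, 218.8]
tcp_rot: [-0.076, 0.915, 0.306, 0.251]
wrist_force: [2.8, -1.1, -1.0]
width: 56.7
t 5.72 p [477.1 162.2 218.8] 
R [[0.687, 0.522, 0.506], [0.598, -0.801, 0.013], [0.412, 0.294, -0.862]] F [ 2.8 -1.1 -1. ] M [-0.39  0.46 -0.06] w 56.7 q [ 0.64 -0.15 -0.87  2.28 -0.61  0.53  0.86]
ROW [-0.0106 -0.0837  0.0459] [ 0.2042  0.0507 -0.3054] mm 185.4 deg 34.6
```

View pics/w5c.png

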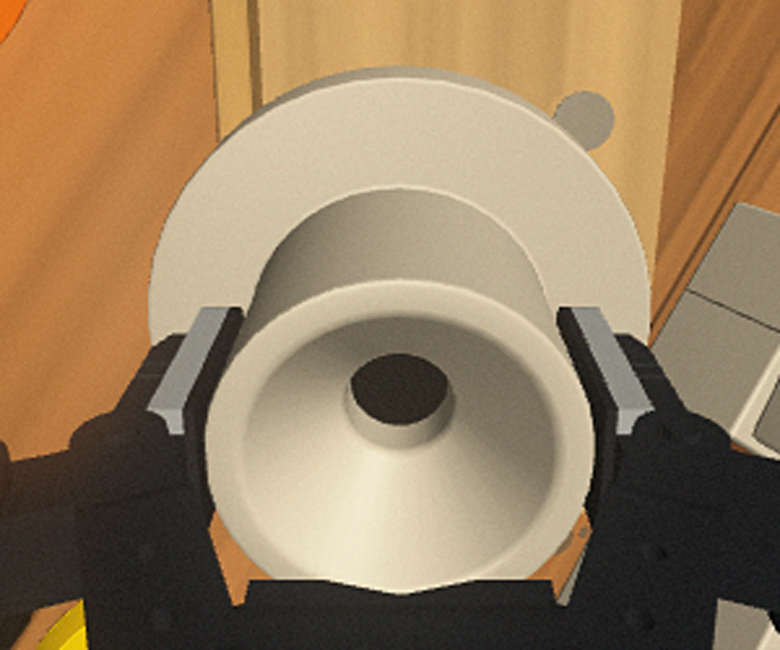

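```bash
python3 - <<'E'
from h import *
th=np.radians(36)
plan([566,-250,280],fr([0,0,-1],[np.cos(th),np.sin(th),0]))
E
```

```text
ROW [ 0.0011 -0.0841  0.0025] [-0.2425  0.7682 -0.2793] mm 426.3 deg 30.3
```

```bash
python3 -m creep '0.001 -0.03 0.001 0 0 -0.15 0;0.001 -0.06 0.001 -0.05 0.06 -0.2793 0;0.0011 -0.0841 0.0025 -0.2425 0.7682 -0.2793 0;0.0011 -0.0841 0.0025 -0.2425 0.7682 -0.2793 0;0.0011 -0.0841 0.0025 -0.2425 0.7682 -0.2793 0;0.0011 -0.0841 0.0025 -0.2425 0.7682 -0.2793 0;0.0011 -0.0841 0.0025 -0.2425 0.7682 -0.2793 0;0.0011 -0.0841 0.0025 -0.2425 0.7682 -0.2793 0;0.0011 -0.0841 0.0025 -0.2425 0.7682 -0.2793 0;0.0011 -0.0841 0.0025 -0.2425 0.7682 -0.2793 0;0.0011 -0.0841 0.0025 -0.2425 0.7682 -0.2793 0;0.0011 -0.0841 0.0025 -0.2425 0.7682 -0.2793 0;0.0011 -0.0841 0.0025 -0.2425 0.7682 -0.2793 0;0.0011 -0.0841 0.0025 -0.2425 0.7682 -0.2793 0;0.0011 -0.0841 0.0025 -0.2425 0.7682 -0.2793 0;0.0011 -0.0841 0.0025 -0.2425 0.7682 -0.2793 0'
python3 - <<'E'
from h import *
st(); f=grab("wrist","w6");grab("scene","s6");crop(load("s6"),"s6c",180,170,320,300,4.5);st()
th=np.radians(36)
plan([566,-250,225],fr([0,0,-1],[np.cos(th),np.sin(th),0]))
E
```

```text
time_s: 7.1
tool_pos: [566.6, -245.4, 271.0]
tcp_rot: [-0.006, 0.95, 0.312, -0.004]
wrist_force: [0.3, 0.1, -2.5]
width: 56.8
t 7.1 p [ 566.6 -245.4  271. ] 
R [[0.805, 0.593, -0.004], [0.593, -0.805, -0.014], [-0.012, 0.009, -1.0]] F [ 0.3  0.1 -2.5] M [ 0.   -0.01 -0.01] w 56.8 q [ 0.94  0.4  -0.76  1.59  0.28  1.28  0.77]
t 7.2 p [ 566.7 -245.7  272.2] 
R [[0.805, 0.593, -0.004], [0.593, -0.805, -0.012], [-0.01, 0.007, -1.0]] F [-0.   0.1 -2.5] M [ 0.02 -0.03 -0.02] w 57.2 q [ 0.94  0.4  -0.76  1.59  0.28  1.28  0.77]
ROW [-0.0019  0.0006  0.0011] [-0.0059  0.0072  0.0943] mm 47.4 deg 0.8
```

View pics/w6.png

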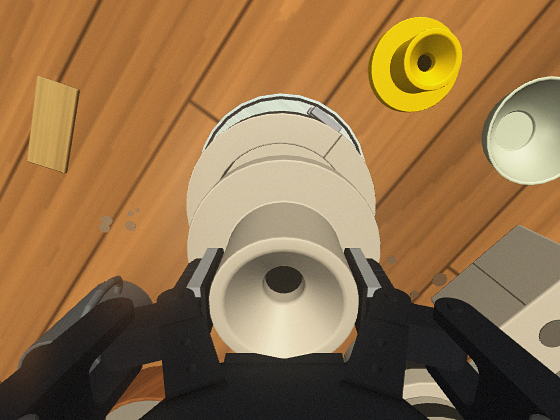

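View pics/s6c.png

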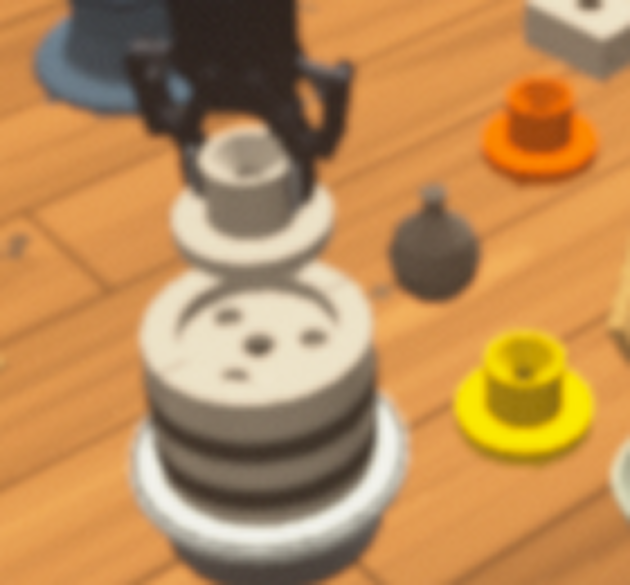

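```bash
python3 -m creep '-0.001 0.0003 0.0005 -0.003 0.003 0.03 0;-0.0019 0.0006 0.0011 -0.0059 0.0072 0.06 0;-0.0019 0.0006 0.0011 -0.0059 0.0072 0.085 0;-0.0019 0.0006 0.0011 -0.0059 0.0072 0.09 0;-0.0019 0.0006 0.0011 -0.0059 0.0072 0.09 0;-0.0019 0.0006 0.0011 -0.0059 0.0072 0.09 0'
python3 - <<'E'
from h import *
st(); f=grab("wrist","w7");grab("scene","s7");crop(load("s7"),"s7c",180,170,320,300,4.5);st()
s=manip.get_state()
im=f["image"][:,:,::-1].copy()
R0=RQ(s["tcp_rot"])
a=np.linspace(0,2*np.pi,200)
for c in ([566,-250,175],):
  for r,col in ((75,(0,0,255)),(53,(255,0,0))):
    P=np.c_[c[0]+r*np.cos(a),c[1]+r*np.sin(a),175+0*a]; 
    cv2.polylines(im,[np.round(proj(f,P)*16).astype(int)],True,col,1,cv2.LINE_AA,4)
f2=dict(f,image=im[:,:,::-1]); crop(f2,"w7c",160,120,400,320,3.2)
E
```

```text
time_s: 7.7
tool_pos: [566.2, -252.1, 228.1]
tcp_rot: [0.001, 0.952, 0.308, 0.0]
wrist_force: [0.7, 0.6, -2.6]
width: 57.1
t 7.7 p [ 566.2 -252.1  228.1] 
R [[0.811, 0.585, 0.0], [0.585, -0.811, 0.001], [0.001, -0.001, -1.0]] F [ 0.7  0.6 -2.6] M [-0.   -0.01  0.03] w 57.1 q [ 0.93  0.43 -0.74  1.65  0.31  1.18  0.75]
t 7.8 p [ 566.8 -252.4  228.9] 
R [[0.811, 0.585, 0.001], [0.585, -0.811, 0.003], [0.003, -0.002, -1.0]] F [-0.3 -0.1 -2.3] M [-0.01 -0.03  0.  ] w 57.2 q [ 0.93  0.43 -0.74  1.65  0.31  1.18  0.75]
```

View pics/w7c.png

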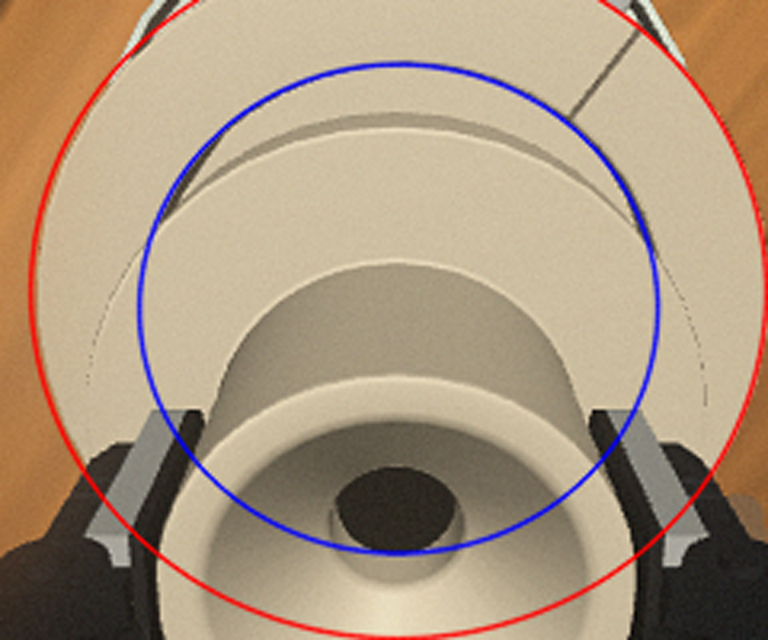

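View pics/s7c.png

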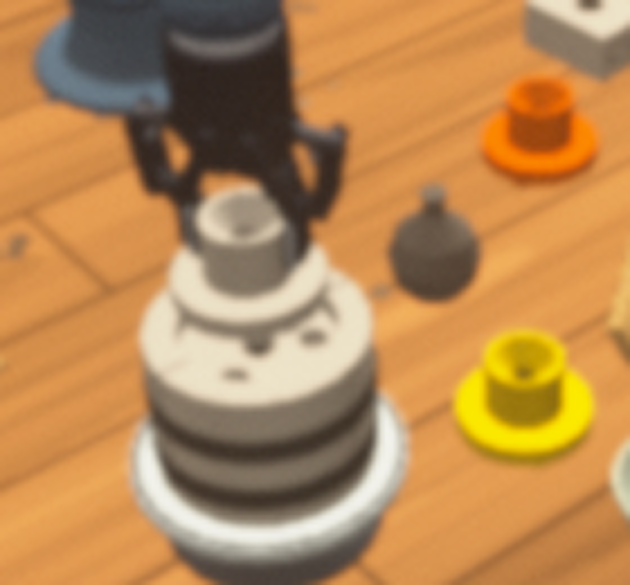

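```bash
python3 - <<'E'
from h import *
th=np.radians(36)
plan([566.4,-249.7,205],fr([0,0,-1],[np.cos(th),np.sin(th),0]))
E
```

```text
ROW [ 0.0004 -0.0002 -0.0006] [ 0.0025 -0.005   0.0479] mm 24.1 deg 0.3
```

```bash
python3 -m creep '0 0 0 0.0025 -0.005 0.015 0;0 0 0 0.0025 -0.005 0.03 0;0 0 0 0.0025 -0.005 0.045 0;0 0 0 0.0025 -0.005 0.048 0;0 0 0 0.0025 -0.005 0.048 0;0 0 0 0.0025 -0.005 0.048 0'
python3 - <<'E'
from h import *
th=np.radians(36)
st();plan([566.4,-249.7,195],fr([0,0,-1],[np.cos(th),np.sin(th),0]))
E
```

```text
time_s: 8.3
tool_pos: [565.2, -249.9, 203.3]
tcp_rot: [0.0, 0.952, 0.307, -0.0]
wrist_force: [-0.6, -0.5, -2.7]
width: 56.9
t 8.3 p [ 565.2 -249.9  203.3] 
R [[0.811, 0.584, -0.0], [0.584, -0.811, 0.0], [-0.0, -0.001, -1.0]] F [-0.6 -0.5 -2.7] M [ 0.04  0.02 -0.02] w 56.9 q [ 0.92  0.45 -0.73  1.68  0.32  1.14  0.73]
ROW [ 0.0001  0.0001 -0.0007] [0.0021 0.001  0.0166] mm 8.4 deg 0.2
```

```bash
python3 -m creep '0 0 0 0.001 0.001 0.006 0;0 0 0 0.001 0.001 0.012 0;0 0 0 0.001 0.001 0.016 0;0 0 0 0.001 0.001 0.016 0;0 0 0 0.001 0.001 0.016 0'
python3 -m creep '0 0 0 0 0 0.002 0;0 0 0 0 0 0.004 0;0 0 0 0 0 0.004 0'
```

```text
time_s: 8.72
tool_pos: [566.0, -249.9, 195.5]
tcp_rot: [0.0, 0.952, 0.307, -0.0]
wrist_force: [0.0, -0.7, -2.4]
width: 56.9
time_s: 8.97
tool_pos: [566.1, -250.0, 193.6]
tcp_rot: [0.0, 0.952, 0.307, 0.0]
wrist_force: [-0.4, 0.4, -2.8]
width: 56.9
```

```bash
python3 -m creep '0 0 0 0 0 0.002 0;0 0 0 0 0 0.004 0;0 0 0 0 0 0.004 0;0 0 0 0 0 0.004 0'
```

```text
time_s: 9.3
tool_pos: [566.1, -249.9, 191.7]
tcp_rot: [0.0, 0.952, 0.307, 0.0]
wrist_force: [-0.1, -0.1, -2.3]
width: 57.3
```

```bash
python3 -m creep '0 0 0 0 0 0.002 0;0 0 0 0 0 0.002 0;0 0 0 0 0 0.004 0;0 0 0 0 0 0.004 0'; python3 - <<'E'
from h import *
st()
E
```

```text
time_s: 9.63
tool_pos: [566.3, -250.1, 191.4]
tcp_rot: [0.001, 0.952, 0.307, 0.0]
wrist_force: [-2.8, 1.0, 5.0]
width: 56.5
t 9.63 p [ 566.3 -250.1  191.4] 
R [[0.811, 0.584, -0.001], [0.584, -0.811, 0.002], [0.001, -0.002, -1.0]] F [-2.8  1.   5. ] M [0.2  0.69 0.05] w 56.5 q [ 0.92  0.46 -0.73  1.68  0.34  1.12  0.72]
```

```bash
python3 -m creep '0 0 0.006 0 0 0.001 0;0 0 0.012 0 0 0.002 0;0 0 0.018 0 0 0.002 0;0 0 0.024 0 0 0.002 0;0 0 0.03 0 0 0.002 0;0 0 0.036 0 0 0.002 0;0 0 0.042 0 0 0.002 0;0 0 0.048 0 0 0.002 0'; python3 - <<'E'
from h import *
st()
E
```

```text
time_s: 10.3
tool_pos: [568.2, -251.1, 191.4]
tcp_rot: [0.002, 0.987, 0.16, 0.002]
wrist_force: [-0.2, -1.5, 5.3]
width: 56.8
t 10.3 p [ 568.2 -251.1  191.4] 
R [[0.949, 0.315, 0.004], [0.315, -0.949, 0.005], [0.005, -0.004, -1.0]] F [-0.2 -1.5  5.3] M [-0.13  0.27  0.12] w 56.8 q [ 0.87  0.45 -0.67  1.69  0.31  1.11  0.44]
```

```bash
python3 -m creep '0 0 0.006 -0.002 -0.003 0.001 0;0 0 0.012 -0.002 -0.003 0.001 0;0 0 0.018 -0.002 -0.003 0.001 0;0 0 0.024 -0.002 -0.003 0.001 0;0 0 0.03 -0.002 -0.003 0.001 0;0 0 0.036 -0.002 -0.003 0.001 0;0 0 0.042 -0.002 -0.003 0.001 0;0 0 0.048 -0.002 -0.003 0.001 0'; python3 - <<'E'
from h import *
st()
E
```

```text
time_s: 10.97
tool_pos: [567.0, -250.3, 191.4]
tcp_rot: [0.002, 1.0, 0.01, 0.003]
wrist_force: [-1.0, -1.3, 6.2]
width: 56.4
t 10.97 p [ 567.  -250.3  191.4] 
R [[1.0, 0.019, 0.006], [0.019, -1.0, 0.005], [0.006, -0.004, -1.0]] F [-1.  -1.3  6.2] M [-0.13  0.3   0.06] w 56.4 q [ 0.83  0.43 -0.61  1.69  0.28  1.1   0.16]
```

```bash
python3 -m creep '0 0 0.006 -0.0015 -0.001 0.001 0;0 0 0.012 -0.0015 -0.001 0.001 0;0 0 0.018 -0.0015 -0.001 0.001 0;0 0 0.024 -0.0015 -0.001 0.001 0;0 0 0.03 -0.0015 -0.001 0.001 0;0 0 0.036 -0.0015 -0.001 0.001 0;0 0 0.042 -0.0015 -0.001 0.001 0;0 0 0.048 -0.0015 -0.001 0.001 0'; python3 - <<'E'
from h import *
st()
E
```

```text
time_s: 11.63
tool_pos: [566.5, -250.0, 191.4]
tcp_rot: [0.002, 0.99, -0.141, 0.004]
wrist_force: [-0.8, -0.7, 8.3]
width: 56.9
t 11.63 p [ 566.5 -250.   191.4] 
R [[0.96, -0.278, 0.008], [-0.278, -0.96, 0.003], [0.007, -0.005, -1.0]] F [-0.8 -0.7  8.3] M [-0.07  0.33  0.19] w 56.9 q [ 0.79  0.42 -0.56  1.7   0.25  1.09 -0.12]
```

```bash
python3 -m creep '0 0 0.006 0 0 0 0;0 0 0.012 0 0 0 0;0 0 0.018 0 0 0 0;0 0 0.024 0 0 0 0;0 0 0.03 0 0 0 0;0 0 0.036 0 0 0 0;0 0 0.042 0 0 0 0;0 0 0.048 0 0 0 0'; python3 - <<'E'
from h import *
st(); grab("wrist","w8")
E
```

```text
time_s: 12.3
tool_pos: [565.3, -249.0, 188.2]
tcp_rot: [0.001, 0.958, -0.287, 0.002]
wrist_force: [2.7, -1.5, -2.0]
width: 57.3
t 12.3 p [ 565.3 -249.   188.2] 
R [[0.835, -0.551, 0.005], [-0.551, -0.835, -0.0], [0.004, -0.003, -1.0]] F [ 2.7 -1.5 -2. ] M [-0.37 -0.6   0.23] w 57.3 q [ 0.75  0.41 -0.5   1.7   0.22  1.08 -0.4 ]
```

View pics/w8.png

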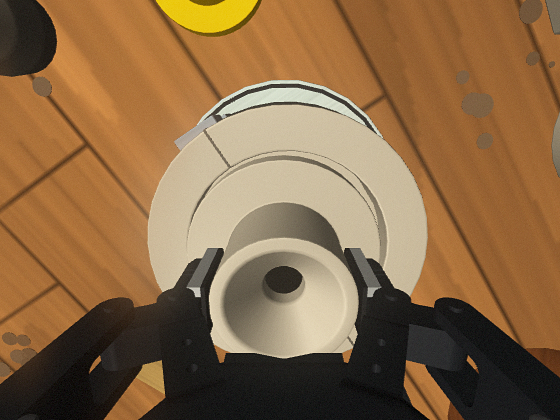

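```bash
python3 -m creep '0 0 0 0 0 0.002 0;0 0 0 0 0 0.004 0;0 0 0 0 0 0.006 0;0 0 0 0 0 0.006 0;0 0 0 0 0 0.006 0'; python3 - <<'E'
from h import *
st()
E
```

```text
time_s: 12.77
tool_pos: [565.7, -249.2, 185.7]
tcp_rot: [0.001, 0.958, -0.287, 0.003]
wrist_force: [4.1, -3.1, -0.3]
width: 57.2
t 12.77 p [ 565.7 -249.2  185.7] 
R [[0.836, -0.549, 0.005], [-0.549, -0.836, -0.0], [0.005, -0.003, -1.0]] F [ 4.1 -3.1 -0.3] M [-0.66 -1.13  0.2 ] w 57.2 q [ 0.75  0.41 -0.5   1.7   0.22  1.08 -0.4 ]
```

```bash
python3 -m creep '0 0 -0.002 0.001 0 0.001 0;0 0 -0.003 0.002 0 0.003 0;0 0 -0.003 0.002 0 0.006 0;0 0 -0.003 0.002 0 0.008 0;0 0 -0.003 0.002 0 0.008 0;0 0 -0.003 0.002 0 0.008 0'; python3 - <<'E'
from h import *
st()
E
```

```text
time_s: 13.27
tool_pos: [565.9, -249.4, 181.5]
tcp_rot: [0.001, 0.961, -0.278, 0.002]
wrist_force: [4.6, -3.9, 3.2]
width: 57.0
t 13.27 p [ 565.9 -249.4  181.5] 
R [[0.846, -0.534, 0.004], [-0.534, -0.846, 0.0], [0.003, -0.002, -1.0]] F [ 4.6 -3.9  3.2] M [-0.63 -1.04  0.22] w 57.0 q [ 0.75  0.42 -0.5   1.71  0.23  1.07 -0.39]
```

```bash
python3 -m creep '0 0 -0.002 0.001 0 0.001 0;0 0 -0.002 0.002 0 0.002 0;0 0 -0.002 0.002 0 0.003 0;0 0 -0.002 0.002 0 0.003 0'; python3 - <<'E'
from h import *
st(); f=grab("wrist","w9"); crop(f,"w9c",140,80,440,330,2.6)
E
```

```text
time_s: 13.6
tool_pos: [566.1, -249.2, 181.4]
tcp_rot: [0.0, 0.962, -0.272, 0.001]
wrist_force: [1.3, -0.7, 8.7]
width: 57.0
t 13.6 p [ 566.1 -249.2  181.4] 
R [[0.852, -0.523, 0.001], [-0.523, -0.852, 0.0], [0.001, -0.001, -1.0]] F [ 1.3 -0.7  8.7] M [-0.08 -0.15  0.17] w 57.0 q [ 0.75  0.42 -0.5   1.7   0.23  1.08 -0.38]
```

View pics/w9c.png

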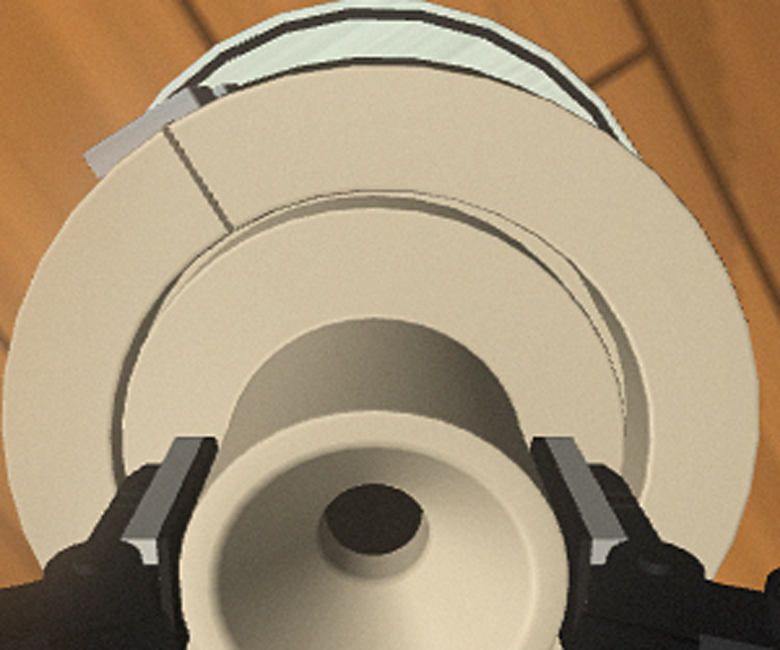

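```bash
python3 -m creep '0 0 0 0 0 -0.002 0;0 0 0 0 0 -0.002 0;0 0 0 0 0 -0.002 0.8;0 0 0 0 0 -0.002 0.9;0 0 0 0 0 -0.002 1;0 0 0 0 0 -0.002 1;0 0 0 0 0 -0.002 1;0 0 0 0 0 -0.002 1;0 0 0 0 0 -0.002 1'; python3 - <<'E'
from h import *
st(); f=grab("wrist","w10"); crop(f,"w10c",140,80,440,330,2.6)
E
```

```text
time_s: 14.4
tool_pos: [565.3, -249.3, 179.9]
tcp_rot: [0.0, 0.962, -0.272, -0.0]
wrist_force: [-0.5, -0.3, 0.3]
width: 85.1
t 14.4 p [ 565.3 -249.3  179.9] 
R [[0.852, -0.523, 0.0], [-0.523, -0.852, 0.001], [-0.0, -0.001, -1.0]] F [-0.5 -0.3  0.3] M [-0.02 -0.01 -0.06] w 85.1 q [ 0.75  0.42 -0.5   1.7   0.23  1.07 -0.38]
```

View pics/w10c.png

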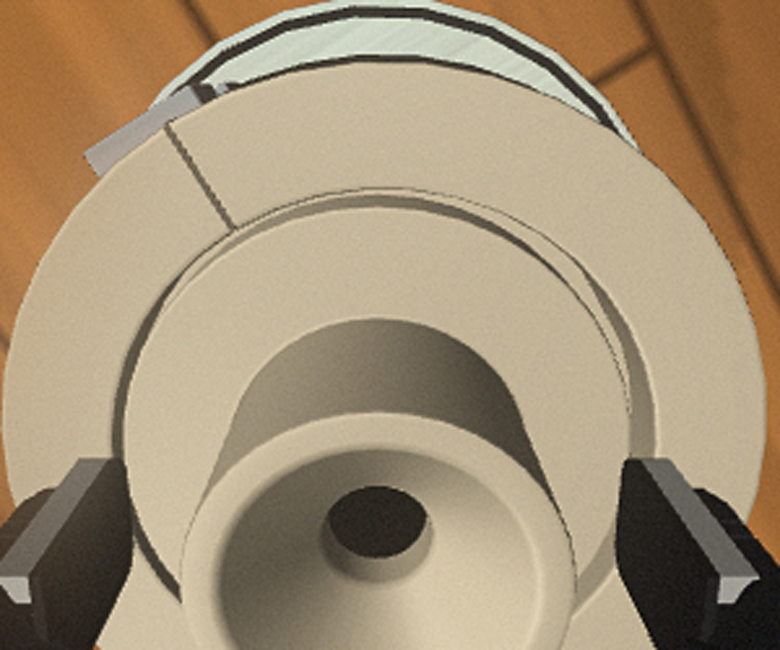

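```bash
python3 -m creep '0 0 0 0 0 -0.03 1;0 0 0 0 0 -0.08 1;0 0 0 0 0 -0.15 1;0 0 0 0 0 -0.23 1;0 0 0 0 0 -0.31 1;0 0 0 0 0 -0.39 1;0 0 0 0 0 -0.46 1;0 0 0 0 0 -0.46 1;0 0 0 0 0 -0.46 1;0 0 0 0 0 -0.46 1'; python3 - <<'E'
from h import *
st(); f=grab("wrist","w11"); crop(f,"w11c",200,130,400,330,3.5);f=grab("scene","s11");crop(f,"s11c",180,170,400,310,3.6); f=grab("top","t11");crop(f,"t11c",160,120,400,280,3.3)
E
```

```text
time_s: 15.28
tool_pos: [565.4, -249.2, 410.0]
tcp_rot: [0.0, 0.962, -0.272, 0.0]
wrist_force: [-0.3, 0.7, -0.7]
width: 85.5
t 15.28 p [ 565.4 -249.2  410. ] 
R [[0.852, -0.523, 0.001], [-0.523, -0.852, 0.001], [0.0, -0.001, -1.0]] F [-0.3  0.7 -0.7] M [-0.02  0.02 -0.01] w 85.5 q [ 0.77  0.27 -0.53  1.41  0.14  1.5  -0.31]
```

View pics/w11c.png

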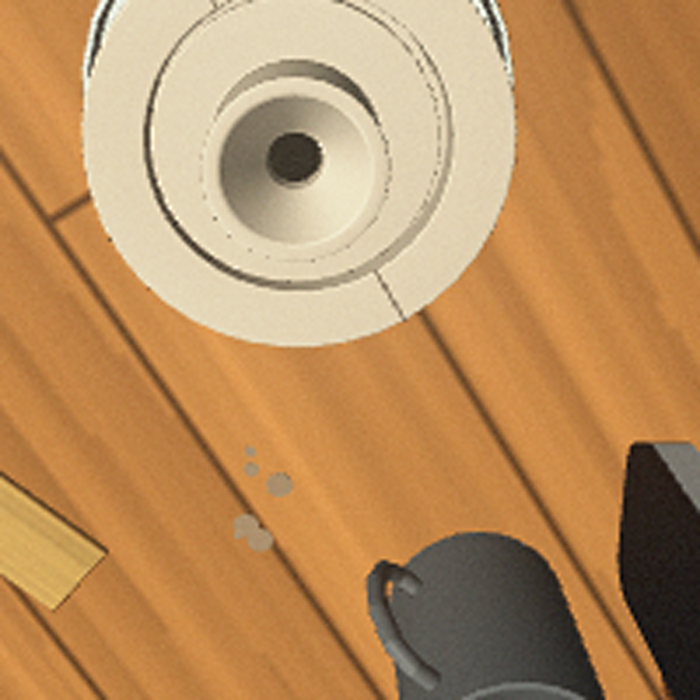

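View pics/s11c.png

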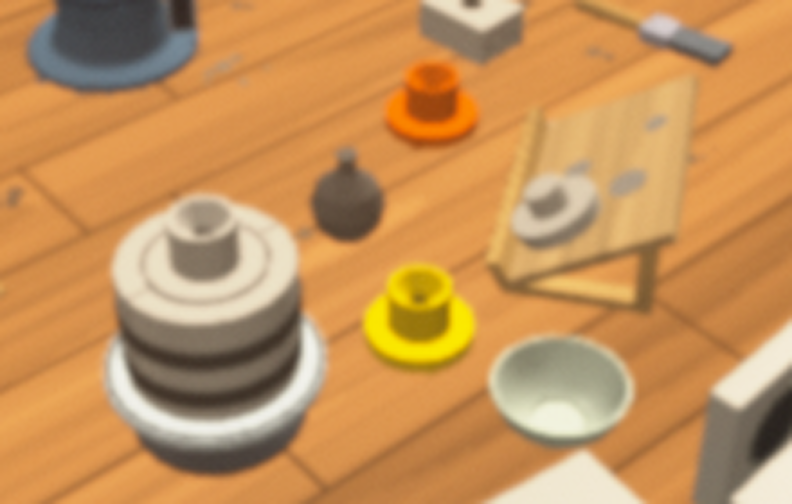

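View pics/t11c.png

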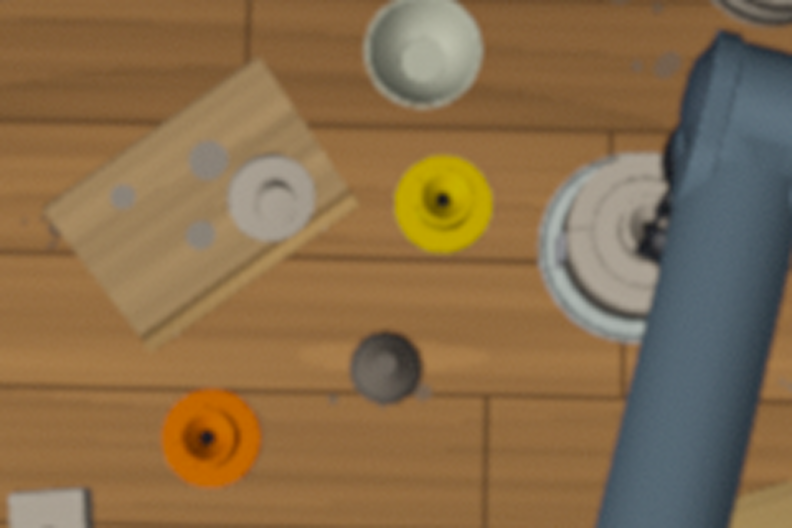

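```bash
python3 - <<'E'
from h import *
w=load("w11");s=load("s11")
im=w["image"][:,:,::-1].copy(); a=np.linspace(0,2*np.pi,200)
def circ(f,im,c,r,z,col): cv2.polylines(im,[np.round(proj(f,np.c_[c[0]+r*np.cos(a),c[1]+r*np.sin(a),z+0*a])*16).astype(int)],True,col,1,cv2.LINE_AA,4)
C=lambda p,q:(200+(p+.5)/3.5-.5,130+(q+.5)/3.5-.5)
S=lambda p,q:(180+(p+.5)/3.6-.5,170+(q+.5)/3.6-.5)
print("mould ctr",onz(w,*C(299.5,131),175),"recess",onz(w,*C(299.5,138),175))
print("neck rim @219/229",onz(w,*C(297.5,171),219),onz(w,*C(297.5,171),229), tri([w,s],[C(297.5,171),S(203,216)]))
print("scene rim",onz(s,*S(203,216),219),onz(s,*S(203,216),229))
E
```

```text
mould ctr [ 569.59222546 -245.71775403  175.        ] recess [ 568.32442597 -247.79019498  175.        ]
neck rim @219/229 [ 566.50479074 -249.01932836  219.        ] [ 567.59805494 -247.13744132  229.        ] (array([ 565.72950644, -249.8727083 ,  219.75141324]), [array([-0.19765196,  1.1864377 ]), array([0.44422211, 0.07707531])])
scene rim [ 563.80946041 -250.14908879  219.        ] [ 574.51835788 -256.69960482  229.        ]
```

```bash
python3 - <<'E'
from h import *
print(manip.sign_off()); st()
E
```

```text
the job is handed in; nothing more can be done
None
the job is handed in; nothing more can be done
```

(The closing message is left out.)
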